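# Set the length stop of a sawing jig and butt the blank against it

## Task

Push the blue sliding stop along its rail until its spring pin drops into the notch beside the red tag, then push the wooden block along its channel until its end rests against the stop, gently enough that the pin stays in the notch. Use the fingertips to push only: do not lift the block or pull up the pin, and leave the jar, chisel and try square alone.

Things in the scene. Friction and masses are not known exactly. Their poses are not given: they have to be found in the camera images.
- rail: Fixed length-stop jig, yaw within 0.3 rad. Origin on the bench top; own y runs along the rail, x across it (away from the robot), z up. Plywood bed x -60 to 52, y -240 to 240, 12 mm thick; on it, full length: dark lip x -58 to -50, top 20 mm high; channel x -50 to -10; metal fence x -10 to 20, top 34 mm high; ledge x 20 to 52 with three coloured tags.
- channel_mid (a point): Point on the channel's floor, on its centre line (rail x -30, y 0, z 12 mm). The channel is 40 mm wide and runs along the rail's y; the block lies in it.
- notch_mid (a point): Centre of the middle one of three notches in the fence's steel strip (rail x 5, y 50, z 34 mm). Each is a V, 16 mm long at the top and 7 mm deep; centres at rail y 100, 50 and 0 mm. A notch catches the stop: the push drops as the pin falls in and the stop jumps a few mm to the notch centre; about 10 N pushes it out again, either way. Notches before the wanted one must be pushed through.
- stop (a joint): Blue sliding stop on the fence, 40 mm long along the rail; over the channel it fills rail x -48 to -12, z 15 to 72 mm, beside it the saddle on the fence is 51 mm high. Starts near the rail's +y end, before all notches: push it towards -y. Value (m) grows towards -y; stop centre at rail y = 0.170 - value; range 0 to 0.25. Slides with about 1.5 N between notches.
- pin (a joint): Spring pin (roller tip, about 8 N downward) through the stop's middle, with a yellow knob 18 mm in diameter on top (knob top at about 70 mm above the bench while riding). Value (m): 0 riding on the steel strip, about -0.0056 when dropped in a notch; positive means pulled up.
- stop_back (a point): Centre of the stop's flat +y face over the channel, 45 mm above the bench: where a fingertip pushes the stop towards -y.
- stop_face (a point): Centre of the stop's flat -y face over the channel, 45 mm above the bench, 20 mm from the pin axis along the rail; the block's end must come against it. Axes as the rail.
- tag_red: Red tag, 26 x 22 x 14 mm, fixed on the rail's ledge level with one of the three notches (same rail y as the notch centre): the notch wanted. Origin at the centre of its underside, axes as the rail.
- tag_green: Green tag, same size, beside another notch.
- tag_white: White tag, same size, beside another notch.
- block: Loose pale wooden block, 36 (x) x 110 (y) x 40 (z) mm, about 0.12 kg (0.7 to 1.5 times), lying in the channel on the stop's -y side with 2 mm of play to each wall; its top is 52 mm above the bench. Origin at the centre of its underside, y along the rail. It slides with about 1 N.
- block_end (a point): Centre of the block's +y end face (towards the stop), 45 mm above the bench, 55 mm from its origin.
- block_back (a point): Centre of the block's -y end face, 45 mm above the bench: push here towards +y.
- jar: Bystander: amber glass jar, 64 mm in diameter, 85 mm tall, standing on the bench; origin under its centre.
- chisel: Bystander: chisel with a dark wooden handle, 210 mm long, 24 mm high, lying beyond the jig; origin on the bench at its middle, 120 mm from the handle's end, blade along +x.
- square: Bystander: small try square, dark wooden stock 90 mm along its y, steel blade 130 mm along its x, 18 mm high, lying on the bench; origin under the stock's centre.
Not all that is in view belongs to the job. Several things have the shape of the block; the one meant has the colours described above.

How it is judged:
By the outcome, as a careful person would: the job done as asked, in the order asked, and still so for the second after the job is handed in, with the robot touching nothing.
It also fails if it takes over 61 s, if anything falls off the work surface, if the arm or the gripper's body presses on something with over 40 N, if the wrist force passes 120 N, or if a joint passes its speed limit or range.

## Robot

A 6-joint arm with a two-finger parallel gripper is mounted at the origin on the work surface. World frame = base frame: x ahead of the robot, y to its left, z up, the work surface at z = 0. Lengths are in mm, angles in rad, forces in N, time in s.
With the tool pointing down it reaches from about 275 to 875 mm from the base axis. Payload 12.5 kg.
Tool frame: the origin (TCP) lies at the very end of the fingers, on their centre line; the grasp point (between the pads) lies 19 mm behind it; z points along the fingers, y is the direction in which the jaws open and shut (so a half turn about z gives the same grasp; the last joint's range is limited). The gripper opens to 85 mm and grips with 20 to 120 N. Pads are 22 mm wide; open, the fingers measure 114 mm over their backs; the gripper's body (76 mm by 85 mm) begins 54 mm behind the grasp point. The pads swing forward as they close: fully open they stand 13 mm farther back than shut.
Start: joints at [1.18, 0.351, 1.652, -0, 1.139, -0.085], TCP at [165.549, 524.479, 231.29] pointing down, gripper open.
Joint ranges: [-2.75, 2.75], [-0.79, 2.1], [0.01, 2.65], [-1.57, 4.71], [0.07, 3.14], [-2.87, 2.87]. Speed limits (rad/s): [2.22, 2.22, 2.79, 3.14, 3.14, 3.14].

## Interface

Orientations are given as a 3x3 rotation matrix whose columns are the frame's x, y, z axes.
In Python, from bench import manip gives the robot as it stands.
- The arm moves only by the tool send_rows, never from a script. Its argument "steps" is one flat list of numbers, 7 for each row, row after row: the shift along the tool's x, y, z as a fraction of full scale, then the turn, a rotation vector about the tool's x, y, z as a fraction of full scale, then the closure, from -1 (fully open) to 1 (shut). A call has 1 to 12 rows; each row is the pose to reach, as a shift and turn from the pose commanded when the call began, along the tool's axes at that moment, turning the shorter way round; what a row does not reach only later rows make up. Full scale, the value 1, is 200 mm for a shift and pi rad for a turn. A row lasts 1/12 s, in which the tool goes at most 41.7 mm and 7.16 degrees, less where a joint would pass 70% of its speed; a pose out of reach is approached as far as the arm can. A call with a number of a shift or a turn outside -1 to 1 is refused whole. A call with a gripper value outside its range is refused whole. The fingers move at their own pace and stop on an object; "newtons" is the grip in N (left out, the last holds). Time passes only in rows, so rows that repeat a pose let the fingers close. It gives the time, the measured TCP pose, the force and the opening at its end, in the units of the state.
- manip.get_obs(): the state, without advancing time (a new reading comes with each control period).
- manip.get_image(name): name is "scene" or "top" or "wrist"; returns a dict with "frame" (384x512x3 uint8, blue, green, red), "fx", "fy", "cx", "cy" (pixels), "xyz" and "orientation" of the camera in the world; the wrist camera has in their place "hand_eye" (4x4, takes a point from camera to tool coordinates, whose origin is the TCP and whose axes are the flange's). Camera axes: x right, y up, looking along -z (the intrinsics and any distortion apply to the point x, -y, -z); pixel columns grow to the right and rows downward; lengths in mm; the calibration is good to about 2 mm. A picture is of the moment at which its call begins: read the wrist's pose just before it. There is no depth.
- manip.job_done(): hands the job in, once; it reports no verdict.
Trained networks look in a picture, given as the dict that the camera call returned (one of the last four; its "shot" number tells which), for a name from the list of things; names that differ only in an ending like _2 or _b are one class to them, and where a whole thing is asked for, a point or a joint stands for the part that bears it (a point fixed in the world has none). Each returns a list of dicts, best first, with "conf" (0 to 1); they miss things now and then, are a little off and sometimes report something else, mostly with a low value. They report only what shows in the picture. A call takes as long as a camera call. They do not tell look-alikes from the thing itself.
- manip.regions_of(name, picture): "mask" (384x512 bool, what is visible of it) and "location" ([column, row] in pixels, amid what is visible of it).
The state is a dict: "time_s": time; "qpos": joint angles; "qd": joint speeds; "joint_efforts": joint torques, N m; "tool_pos": TCP position; "tool_rot": TCP orientation; "ft_force": force on the tool from outside, world axes, zero at the start; "wrist_torque": the same for the moment, N m; "finger_gap": finger opening in mm.
Only numpy, scipy, OpenCV 4.12 (cv2) and the standard library are available. Lean on these libraries where they do the work, as an engineer would, in place of code of your own. Each camera call takes 0.05 s, during which the arm holds its last target. There are 200 camera calls.

## Working session

There is one attempt and no reset: what is moved stays moved. The work goes in short steps, Python scripts to look and compute and a tool call to move; the robot and the scene stay as the last step left them, time stands still between calls to the robot, and variables do not carry over. Pictures are saved under pics/ and viewed, about 8 in all and at most 12, crops included, and the job is handed in when it is done.

Besides the shell and the picture viewer there is one more tool, called after "Emit:" as name(argument=value, ...) on one line, values as JSON. send_rows: Moves the arm, as the interface text tells. Shift numbers are shares of 200 mm and turn numbers shares of pi rad, none past 1 either way. Its arguments: {"type":"object","properties":{"steps":{"type":"array","items":{"type":"number","minimum":-1,"maximum":1}},"newtons":{"type":"number"}},"required":["steps"]}

```bash
mkdir -p pics; cat > h.py <<'E'
import numpy as np, cv2, json
from bench import manip
def ray(im,px,z):
    R=np.array(im["orientation"]);t=np.array(im["xyz"],float)
    d=R@np.array([(px[0]-im["cx"])/im["fx"],-(px[1]-im["cy"])/im["fy"],-1])
    return t+d*(z-t[2])/d[2]
def proj(im,P):
    R=np.array(im["orientation"]);t=np.array(im["xyz"],float)
    c=(np.atleast_2d(P)-t)@R
    return np.c_[im["cx"]+im["fx"]*c[:,0]/-c[:,2], im["cy"]-im["fy"]*c[:,1]/-c[:,2]]
E
python3 - <<'E'
from h import *
s=manip.get_obs();print(s["tool_pos"],s["tool_rot"],s["ft_force"],s["time_s"])
for n in("top","scene"):
    im=manip.get_image(n);cv2.imwrite(f"pics/{n}0.png",im["frame"])
    print(n,{k:v for k,v in im.items() if k!="frame"})
    for o,z in(("stop",60),("pin",70),("tag_red",26),("tag_green",26),("tag_white",26),("block",52),("rail",12),("jar",40),("chisel",12),("square",9)):
        for r in manip.regions_of(o,im)[:4]:
            print(o,round(r["conf"],2),np.round(r["location"]),int(r["mask"].sum()),ray(im,r["location"],z).round(0))
E
```

```text
[165.41776059 524.16976543 230.73386421] [[-9.53604357e-01  3.01062273e-01 -4.88612607e-04]
 [ 3.01062646e-01  9.53603670e-01 -1.15058025e-03]
 [ 1.19546470e-04 -1.24430134e-03 -9.99999219e-01]] [ 0.02794909  0.39141991 -0.51858685] 0.0
top {'fx': 403.17558164485223, 'fy': 403.17558164485223, 'cx': 257.5588267510135, 'cy': 195.08622811516253, 'xyz': array([ 372.60804539,  -23.49024239, 1412.54175676]), 'orientation': array([[ 0.01182328,  0.98857494, -0.15026575],
       [-0.99986308,  0.00994832, -0.01322323],
       [-0.01157726,  0.15040151,  0.98855721]]), 'shot': 1}
stop 0.79 [201. 216.] 267 [506. 184.  60.]
pin 0.39 [290. 227.] 356 [ 471. -116.   70.]
tag_red 0.73 [243. 210.] 3927 [530.  46.  26.]
tag_red 0.53 [223. 198.] 50 [571. 115.  26.]
tag_green 0.51 [235. 200.] 43 [564.  74.  26.]
tag_white 0.41 [250. 202.] 41 [557.  21.  26.]
block 0.94 [352. 264.] 386 [ 351. -322.   52.]
block 0.75 [288. 221.] 386 [ 493. -108.   52.]
block 0.72 [290. 263.] 336 [ 352. -117.   52.]
block 0.71 [249. 267.] 364 [338.  21.  52.]
rail 0.67 [246. 216.] 3774 [513.  34.  12.]
jar 0.68 [128. 243.
[... 334 characters left out ...]
0.52393585],
       [ 0.74608473, -0.47592445,  0.46567531],
       [ 0.00200284,  0.70096951,  0.71318843]]), 'shot': 2}
stop 0.84 [310. 216.] 479 [531. 186.  60.]
tag_red 0.67 [282. 221.] 97 [572. 125.  26.]
tag_red 0.64 [312. 214.] 516 [496. 169.  26.]
tag_white 0.5 [258. 202.] 57 [562.  32.  26.]
block 0.85 [242. 162.] 496 [491. -97.  52.]
block 0.79 [268. 144.] 404 [374. -93.  52.]
block 0.65 [185. 197.] 633 [ 700. -117.   52.]
block 0.64 [313. 214.] 487 [516. 184.  52.]
rail 0.96 [284. 207.] 4993 [518.  91.  12.]
jar 0.9 [412. 245.] 922 [421. 429.  40.]
jar 0.38 [312. 214.] 516 [507. 177.  40.]
chisel 0.95 [170. 242.] 578 [816. -55.  12.]
square 0.83 [175. 133.] 353 [ 499. -395.    9.]
```

```bash
python3 - <<'E'
import cv2,numpy as np
a=cv2.imread("pics/top0.png")[110:300,100:400]
b=cv2.imread("pics/scene0.png")[110:290,150:450]
cv2.imwrite("pics/v1.png",np.vstack([cv2.resize(a[50:170],None,fx=2.4,fy=2.4,interpolation=2),cv2.resize(b[:125],None,fx=2.4,fy=2.4,interpolation=2)]))
E
```

```text
(no output)
```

View pics/v1.png

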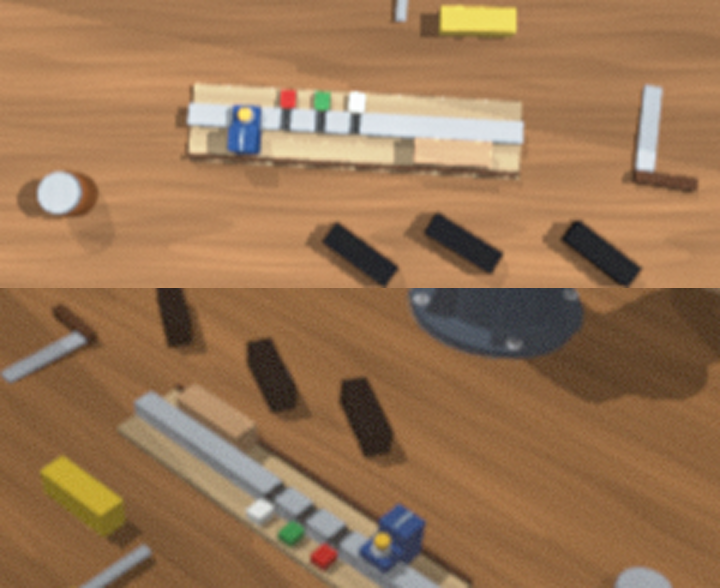

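Top row shows the top view: the stop with its yellow knob is at about px (202,212), and the red, green and white tags are at (220,201), (234,201) and (249,202). The pale block in the channel is at (289,223). The red tag is therefore beside the first notch. Look-alikes are three black blocks at (249,267), (290,263) and (352,264), plus a yellow one at (299,168); none of them is pale wood. I chose the pale block in the channel. Next I fit the rail pose.

```bash
cat > fit.py <<'E'
from h import *
from scipy.optimize import least_squares
ims=[manip.get_image("top"),manip.get_image("scene")]
for i in ims:i["frame"]=i["frame"].copy()
def cen(m,g,r):
    n,l,st,c=cv2.connectedComponentsWithStats(m.astype(np.uint8))
    k=[(np.hypot(*(c[j]-g)),j) for j in range(1,n) if st[j,4]>8]
    k=[x for x in k if x[0]<r]
    if not k: return None
    j=min(k)[1]; return c[j],l==j,st[j,4]
def masks(im):
    hsv=cv2.cvtColor(im["frame"],cv2.COLOR_BGR2HSV).astype(int);h,s,v=hsv[...,0],hsv[...,1],hsv[...,2]
    return dict(red=((h<6)|(h>174))&(s>160)&(v>100),green=(h>50)&(h<85)&(s>110),white=(s<30)&(v>195),knob=(h>20)&(h<34)&(s>150)&(v>130),steel=(s<60)&(v>120)&(v<235))
G=dict(red=(220,201),green=(234,201),white=(249,202),knob=(202,207)),dict(red=(285,226),green=(271,216),white=(258,206),knob=(309,216))
Y=dict(red=100,green=50,white=0)
def W(p,q):
    c,s=np.cos(p[2]),np.sin(p[2]);q=np.atleast_2d(q).astype(float)
    return np.c_[p[0]+c*q[:,0]-s*q[:,1],p[1]+s*q[:,0]+c*q[:,1],q[:,2]]
obs=[]
for k,im in enumerate(ims):
    M=masks(im)
    for n,g in G[k].items():
        r=cen(M[n],g,7)
        if r is None: print("miss",k,n);continue
        print(k,n,r[0].round(1),r[2]);obs.append((k,n,r[0]))
# visible-weighted silhouette centroid via hull of projected box
def sil(im,p,c,h):
    b=np.array([[c[0]+a*13,c[1]+e*11,z] for a in(-1,1) for e in(-1,1) for z in(12,26)])
    hu=cv2.convexHull(proj(im,W(p,b)).astype(np.float32));m=cv2.moments(hu);return np.array([m["m10"]/m["m00"],m["m01"]/m["m00"]])
def res(p,sel=None):
    return np.concatenate([sil(ims[k],p,(36,Y[n]),0)-c for k,n,c in obs if n in Y and(sel is None or k==sel)])
for sel in(None,0,1):
    f=least_squares(lambda p:res(p,sel),[530,20,-.14],diff_step=1e-4,x_scale=[10,10,.05]);print(sel,f.x.round(3),res(f.x,sel).round(1))
f=least_squares(res,[530,20,-.14],diff_step=1e-4,x_scale=[10,10,.05]);p=f.x
c,s=np.cos(p[2]),np.sin(p[2])
def toR(w): d=w-np.r_[p[:2],0];return np.array([c*d[0]+s*d[1],-s*d[0]+c*d[1],w[2]])
for k,n,q in obs:
    if n=="knob":print("knob rail",k,toR(ray(ims[k],q,67)).round(1))
M=masks(ims[0])["steel"];n,l,st,cc=cv2.connectedComponentsWithStats(M.astype(np.uint8))
mm=np.zeros_like(M)
for j in range(1,n):
    r=toR(ray(ims[0],cc[j],34))
    if st[j,4]>20 and abs(r[0]-5)<12 and abs(r[1])<250: mm|=l==j
v=np.argwhere(mm)[:,::-1];R=np.array([toR(ray(ims[0],q,34)) for q in v])
print("steel x fit slope",np.polyfit(R[:,1],R[:,0],1),R[:,1].min(),R[:,1].max())
for r in manip.regions_of("block",ims[0]):
    q=toR(ray(ims[0],r["location"],52))
    if abs(q[0]+30)<15 and abs(q[1])<240:
        v=np.argwhere(r["mask"])[:,::-1];R=np.array([toR(ray(ims[0],x,52)) for x in v]);print("block",q.round(1),np.percentile(R,[1,50,99],axis=0)[:,:2].round(1))
for k,im in enumerate(ims):
  o=im["frame"].copy();o=cv2.resize(o,None,fx=3,fy=3,interpolation=2)
  for q in([(-60,-240,12),(52,-240,12),(52,240,12),(-60,240,12)],[(-10,-240,34),(20,-240,34),(20,240,34),(-10,240,34)]):
    cv2.polylines(o,[(proj(im,W(p,q))*3+1).astype(int)],True,(255,0,255),1)
  cv2.imwrite(f"pics/o{k}.png",o[500:780,430:1010] if k==0 else o[400:780,450:1150])
a,b=cv2.imread("pics/o0.png"),cv2.imread("pics/o1.png");a=cv2.copyMakeBorder(a,0,0,0,b.shape[1]-a.shape[1],0);cv2.imwrite("pics/v2.png",np.vstack([a,b])[:600])
E
python3 fit.py
```

```text
0 red [219.6 200.9] 39
0 green [234.  201.8] 33
miss 0 white
miss 0 knob
1 red [284.4 221.6] 62
1 green [271.  211.7] 48
1 white [257.6 201.6] 44
1 knob [309.  214.8] 23
None [ 5.21513e+02  2.89740e+01 -5.40000e-02] [ 0.2 -0.1  0.  -0.1 -0.1 -0.4 -0.1 -0.2  0.5  0.6]
0 [ 5.21286e+02  2.92540e+01 -5.20000e-02] [ 0.1  0.  -0.1 -0. ]
1 [ 5.21554e+02  2.89550e+01 -5.80000e-02] [-0.2 -0.3 -0.2 -0.2  0.4  0.6]
knob rail 1 [  6.3 156.7  67. ]
steel x fit slope [-0.01116297  5.87708761] -239.15392041603675 241.59663926466777
block [ -16.1 -141.6   52. ] [[ -48.5 -194. ]
 [ -30.4 -144.1]
 [ -12.1  -89.3]]
```

View pics/v2.png

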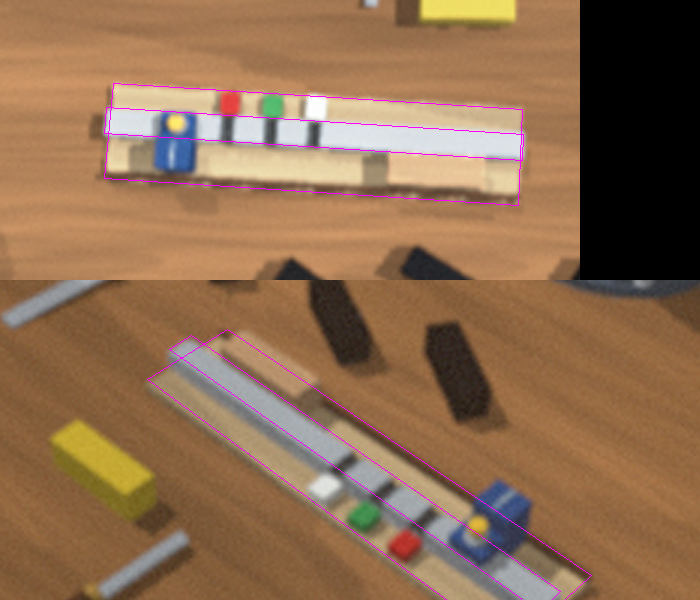

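The overlay matches to within 1–2 mm. The steel line corrects the rail to about (522.4, 29.5), yaw −0.043. The stop's knob is at rail y≈156, and the red notch is at y=100. I'm moving to above the spot behind the stop with the fingers shut.

Emit:
send_rows(steps=[-0.1,-0.04,0,0,0,-0.008,1,-0.25,-0.1,0,0,0,-0.02,1,-0.42,-0.18,0,0,0,-0.035,1,-0.6,-0.25,0,0,0,-0.05,1,-0.78,-0.33,0,0,0,-0.065,1,-0.92,-0.39,0,0,0,-0.077,1,-1,-0.42,0,0,0,-0.083,1,-1,-0.42,0,0,0,-0.083,1], newtons=30)

```text
time_s: 1.92
tool_pos: [333.2, 382.4, 231.4]
tool_rot: [[-0.999, 0.047, 0.001], [0.047, 0.999, -0.0], [-0.001, -0.0, -1.0]]
ft_force: [-0.2, -0.0, 0.1]
finger_gap: 0.2
```

```bash
cat > go.py <<'E'
from h import *
import sys
P=np.array([522.4,29.5]);yaw=-.043
u=np.array([np.cos(yaw),np.sin(yaw)]);v=np.array([-np.sin(yaw),np.cos(yaw)])
def W2(x,y,z): return np.r_[P+x*u+y*v,z]
def R2(w): d=np.array(w[:2])-P;return np.array([d@u,d@v,w[2]])
if __name__=="__main__":
    s=manip.get_obs();R=np.array(s["tool_rot"]);print("t",round(s["time_s"],2),"rail",R2(s["tool_pos"]).round(1),"F",s["ft_force"].round(1),"gap",s["finger_gap"])
    t=W2(*map(float,sys.argv[1:4]))
    e=R.T@np.c_[-np.r_[u,0],np.r_[v,0],[0,0,-1]];rv=cv2.Rodrigues(e)[0].ravel()
    print("shift",(R.T@(t-s["tool_pos"])/200).round(4),"turn",(rv/np.pi).round(4))
E
python3 go.py -30 215 180
```

```text
t 1.92 rail [-204.2  344.4  231.4] F [-0.2 -0.   0.1] gap 0.19901455081628688
shift [-0.8737 -0.6434  0.2575] turn [-0.      0.0002 -0.0013]
```

Emit:
send_rows(steps=[-0.1,-0.07,0,0,0,0,1,-0.25,-0.18,0.05,0,0,0,1,-0.42,-0.31,0.1,0,0,0,1,-0.6,-0.44,0.16,0,0,0,1,-0.75,-0.55,0.21,0,0,0,1,-0.84,-0.62,0.25,0,0,0,1,-0.874,-0.643,0.2575,0,0,-0.0013,1,-0.874,-0.643,0.2575,0,0,-0.0013,1])

```text
time_s: 2.58
tool_pos: [500.4, 247.2, 179.1]
tool_rot: [[-0.999, 0.043, -0.001], [0.043, 0.999, -0.0], [0.001, -0.0, -1.0]]
ft_force: [0.0, 0.2, -0.3]
finger_gap: 0.2
```

```bash
cat > wr.py <<'E'
from go import *
def wrist():
    s=manip.get_obs();im=manip.get_image("wrist");T=np.eye(4);T[:3,:3]=s["tool_rot"];T[:3,3]=s["tool_pos"]
    C=T@np.array(im["hand_eye"]);im["orientation"]=C[:3,:3];im["xyz"]=C[:3,3];return im
def overlay(im,name,f=1.4):
    o=cv2.resize(im["frame"],None,fx=f,fy=f)
    for q in([(-60,-240,12),(52,-240,12),(52,240,12),(-60,240,12)],[(-10,-240,34),(20,-240,34),(20,240,34),(-10,240,34)],[(23,89,26),(49,89,26),(49,111,26),(23,111,26)]):
        n=[]
        for a,b in zip(q,q[1:]+q[:1]): n+=[W2(*(np.array(a)+(np.array(b)-a)*t)) for t in np.linspace(0,1,20)]
        px=proj(im,n);R=np.array(im["orientation"]);d=((np.array(n)-im["xyz"])@R)[:,2]
        for i in range(len(n)-1):
            if d[i]<-20 and d[i+1]<-20 and abs(px[i:i+2]).max()<3000: cv2.line(o,*[tuple(map(int,x*f)) for x in px[i:i+2]],(255,0,255),1)
    cv2.imwrite(name,o)
E
python3 - <<'E'
from wr import *
im=wrist();print(im.keys(),im["xyz"],np.array(im["orientation"]).round(2));overlay(im,"pics/w1.png")
E
python3 go.py -30 215 42
```

```text
dict_keys(['frame', 'fx', 'fy', 'cx', 'cy', 'hand_eye', 'shot', 'orientation', 'xyz']) [417.12604761 251.47434854 321.75924907] [[ 0.04 -0.95 -0.32]
 [ 1.    0.04  0.01]
 [-0.   -0.32  0.95]]
t 2.63 rail [-32.2 217.5 179.6] F [ 1.1 -0.1 -0. ] gap -0.21460876523292335
shift [-0.0117 -0.0125  0.688 ] turn [-0.     -0.0002  0.0003]
```

View pics/w1.png

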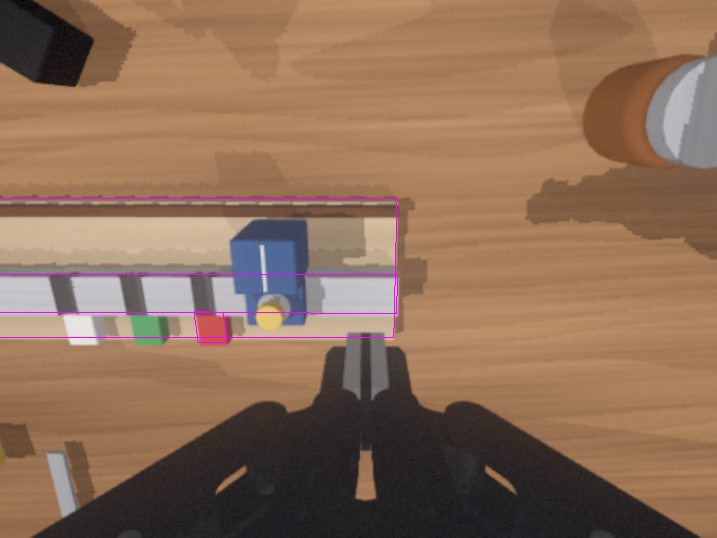

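The wrist view shows the rail overlay on the real edges to about 1 mm, with the red tag at (213,328), level with the first notch at (203,293). The stop is at (270,270) and the fingers are clear behind it. I'm lowering behind the stop.

Emit:
send_rows(steps=[-0.002,-0.002,0.08,0,0,0,1,-0.006,-0.006,0.22,0,0,0,1,-0.01,-0.01,0.38,0,0,0,1,-0.0117,-0.0125,0.54,0,0,0,1,-0.0117,-0.0125,0.64,0,0,0,1,-0.0117,-0.0125,0.68,0,0,0,1,-0.0117,-0.0125,0.688,0,0,0,1,-0.0117,-0.05,0.688,0,0,0,1,-0.0117,-0.065,0.688,0,0,0,1,-0.0117,-0.075,0.688,0,0,0,1])

```text
time_s: 3.47
tool_pos: [502.1, 232.6, 43.7]
tool_rot: [[-0.999, 0.041, 0.002], [0.041, 0.999, 0.001], [-0.002, 0.001, -1.0]]
ft_force: [-0.3, -0.2, 0.5]
finger_gap: 0.3
```

```bash
python3 - <<'E'
from wr import *
im=wrist();h=cv2.cvtColor(im["frame"],cv2.COLOR_BGR2HSV).astype(int);m=(h[...,0]>20)&(h[...,0]<34)&(h[...,1]>170)&(h[...,2]>150)
n,l,st,c=cv2.connectedComponentsWithStats(m.astype(np.uint8))
for j in range(1,n):
    if st[j,4]>60:print(c[j].round(),st[j,4],R2(ray(im,c[j],68)).round(1))
E
python3 go.py -30 190 42
```

```text
t 3.52 rail [-29.  201.8  43.5] F [0.3 0.3 1. ] gap 0.18084168263522202
shift [ 0.005  -0.059   0.0076] turn [0.0002 0.0006 0.0005]
```

Emit:
send_rows(steps=[0.003,-0.01,0.006,0,0,0,1,0.003,-0.02,0.006,0,0,0,1,0.003,-0.03,0.006,0,0,0,1,0.003,-0.04,0.006,0,0,0,1,0.003,-0.05,0.006,0,0,0,1,0.003,-0.06,0.006,0,0,0,1,0.003,-0.07,0.006,0,0,0,1,0.003,-0.08,0.006,0,0,0,1,0.003,-0.09,0.006,0,0,0,1,0.003,-0.1,0.006,0,0,0,1,0.003,-0.11,0.006,0,0,0,1,0.003,-0.11,0.006,0,0,0,1])

```text
time_s: 4.52
tool_pos: [500.0, 210.5, 41.0]
tool_rot: [[-0.999, 0.041, -0.0], [0.041, 0.999, -0.0], [0.0, -0.0, -1.0]]
ft_force: [-1.1, 1.0, -0.1]
finger_gap: 0.2
```

```bash
cat > kn.py <<'E'
from wr import *
s=manip.get_obs();print("tcp",R2(s["tool_pos"]).round(1),"F",s["ft_force"].round(1))
for n in("top","scene","wrist"):
    im=wrist() if n=="wrist" else manip.get_image(n)
    h=cv2.cvtColor(im["frame"],cv2.COLOR_BGR2HSV).astype(int);m=(h[...,0]>20)&(h[...,0]<34)&(h[...,1]>130)&(h[...,2]>120)
    k,l,st,c=cv2.connectedComponentsWithStats(m.astype(np.uint8))
    for j in range(1,k):
        q=R2(ray(im,c[j],67))
        if st[j,4]>8 and abs(q[0]-5)<15 and abs(q[1])<220:print(n,"knob",st[j,4],q.round(1))
E
python3 kn.py
```

```text
tcp [-30.1 179.8  41. ] F [-1.1  1.  -0.1]
scene knob 28 [  8.  147.3  67. ]
```

Emit:
send_rows(steps=[0,-0.01,0,0,0,0,1,0,-0.025,0,0,0,0,1,0,-0.04,0,0,0,0,1,0,-0.06,0,0,0,0,1,0,-0.08,0,0,0,0,1,0,-0.1,0,0,0,0,1,0,-0.12,0,0,0,0,1,0,-0.135,0,0,0,0,1,0,-0.145,0,0,0,0,1,0,-0.155,0,0,0,0,1,0,-0.16,0,0,0,0,1,0,-0.165,0,0,0,0,1])

```text
time_s: 5.67
tool_pos: [498.6, 177.7, 41.0]
tool_rot: [[-0.999, 0.041, -0.0], [0.041, 0.999, -0.0], [0.0, -0.0, -1.0]]
ft_force: [-0.7, 3.5, 0.7]
finger_gap: 0.0
```

```bash
python3 kn.py
```

```text
tcp [-30.2 147.   41. ] F [-0.7  3.5  0.7]
scene knob 26 [  7.4 114.7  67. ]
```

Emit:
send_rows(steps=[0,-0.003,0,0,0,0,1,0,-0.006,0,0,0,0,1,0,-0.009,0,0,0,0,1,0,-0.012,0,0,0,0,1,0,-0.015,0,0,0,0,1,0,-0.018,0,0,0,0,1,0,-0.021,0,0,0,0,1,0,-0.024,0,0,0,0,1,0,-0.027,0,0,0,0,1,0,-0.03,0,0,0,0,1])

```text
time_s: 6.65
tool_pos: [498.4, 171.6, 41.0]
tool_rot: [[-0.999, 0.041, -0.0], [0.041, 0.999, -0.0], [0.0, -0.0, -1.0]]
ft_force: [-0.1, -0.3, -0.2]
finger_gap: 0.3
```

```bash
python3 kn.py
```

```text
tcp [-30. 141.  41.] F [-0.1 -0.3 -0.2]
scene knob 27 [  7.5 107.9  67. ]
wrist knob 10 [ 2.1 98.8 67. ]
```

Emit:
send_rows(steps=[0,-0.003,0,0,0,0,1,0,-0.006,0,0,0,0,1,0,-0.009,0,0,0,0,1,0,-0.01,0,0,0,0,1])

```text
time_s: 7.13
tool_pos: [498.3, 169.7, 41.0]
tool_rot: [[-0.999, 0.041, -0.0], [0.041, 0.999, -0.0], [0.0, -0.0, -1.0]]
ft_force: [-0.2, -0.5, 0.3]
finger_gap: 0.0
```

```bash
python3 kn.py; python3 - <<'E'
from wr import *
im=manip.get_image("scene");o=cv2.resize(im["frame"][185:245,240:350],None,fx=6,fy=6,interpolation=2)
cv2.imwrite("pics/s3.png",o)
E
```

```text
tcp [-30.1 139.   41. ] F [-0.2 -0.5  0.3]
scene knob 25 [ 11.5 104.8  67. ]
wrist knob 17 [ 1.3 97.4 67. ]
```

View pics/s3.png

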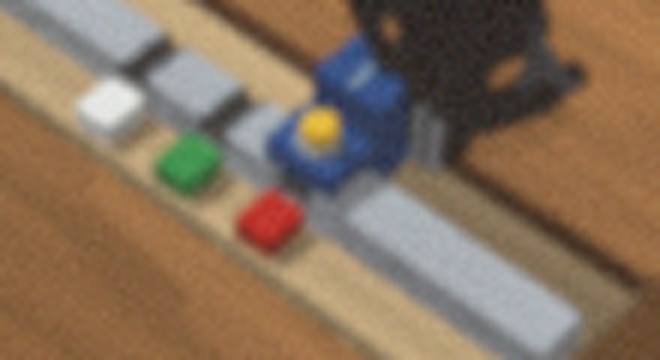

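The force fell to zero, a gap opened behind the stop, and the knob dropped (its apparent x shift fits about 5.6 mm) at y≈101, beside the red tag at (270,220). I'm backing off and rising to check.

Emit:
send_rows(steps=[0,0.04,0,0,0,0,1,0,0.1,0,0,0,0,1,0,0.15,-0.04,0,0,0,1,0,0.15,-0.15,0,0,0,1,0,0.15,-0.3,0,0,0,1,0,0.15,-0.45,0,0,0,1,0,0.1,-0.58,0,0,0,1,0,0,-0.67,0,0,0,1,0,-0.1,-0.7,0,0,0,1,0,-0.18,-0.7,0,0,0,1,0,-0.2,-0.7,0,0,0,1,0,-0.2,-0.7,0,0,0,1])

```text
time_s: 8.33
tool_pos: [496.8, 130.0, 181.5]
tool_rot: [[-0.999, 0.042, 0.0], [0.042, 0.999, 0.0], [-0.0, 0.0, -1.0]]
ft_force: [-0.7, -0.5, -0.6]
finger_gap: -0.2
```

```bash
python3 kn.py; python3 - <<'E'
from wr import *
im=wrist();overlay(im,"pics/w2.png",1.5)
for r in manip.regions_of("block",im)[:3]:
    print(r["conf"],r["location"],R2(ray(im,r["location"],52)))
E
python3 go.py -30 -230 180
```

```text
tcp [-29.9  99.3 181.5] F [-0.7 -0.5 -0.6]
scene knob 24 [ 11.9 104.9  67. ]
0.95 [41.9, 325.5] [ 136.73493791 -137.53970575   52.        ]
0.9 [149.0, 18.8] [-161.16573074   13.13262775   52.        ]
0.81 [19.1, 58.4] [-132.31954482  -95.27201238   52.        ]
t 8.58 rail [-30.1 100.  180.8] F [ 0.2 -0.4  0. ] gap -0.4718637835568078
shift [ 0.0044 -1.6501  0.0039] turn [ 0.     -0.0001  0.0009]
```

View pics/w2.png

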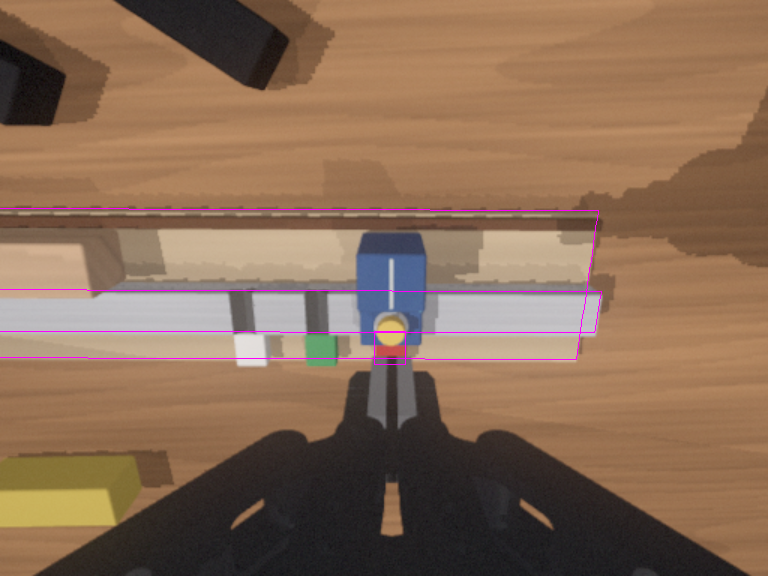

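The stop at (390,300) is exactly level with the red tag at (391,350), with the green and white notches untouched. The pin is seated. Moving to the block's back.

Emit:
send_rows(steps=[0,-0.08,0,0,0,0,1,0,-0.22,0,0,0,0,1,0,-0.4,0,0,0,0,1,0,-0.58,0,0,0,0,1,0,-0.75,0,0,0,0,1,0,-0.9,0,0,0,0,1,0,-0.98,0,0,0,0,1,0,-1,0,0,0,0,1])

```text
time_s: 9.25
tool_pos: [488.6, -71.8, 180.9]
tool_rot: [[-0.999, 0.043, -0.0], [0.043, 0.999, -0.0], [0.0, -0.0, -1.0]]
ft_force: [0.3, -0.0, 0.1]
finger_gap: 0.2
```

Emit:
send_rows(steps=[0,-0.08,0,0,0,0,1,0,-0.22,0,0,0,0,1,0,-0.4,0,0,0,0,1,0,-0.55,0,0,0,0,1,0,-0.63,0,0,0,0,1,0.004,-0.655,0,0,0,0,1,0.004,-0.655,0,0,0,0,1])

```text
time_s: 9.83
tool_pos: [482.5, -200.7, 180.7]
tool_rot: [[-0.999, 0.042, -0.0], [0.042, 0.999, 0.0], [0.0, 0.0, -1.0]]
ft_force: [0.9, 0.1, -0.6]
finger_gap: -0.2
```

```bash
python3 go.py -30 -230 42; python3 - <<'E'
from wr import *
im=wrist();overlay(im,"pics/w3.png",1.5)
for r in manip.regions_of("block",im)[:4]:
    q=R2(ray(im,r["location"],52));v=np.argwhere(r["mask"])[:,::-1]
    R=np.array([R2(ray(im,x,52)) for x in v]);print(round(r["conf"],2),q.round(),np.percentile(R,[1,99],axis=0)[:,:2].round(1))
E
```

```text
t 9.83 rail [ -30.  -231.7  180.7] F [ 0.9  0.1 -0.6] gap -0.18003126291780736
shift [-4.000e-04  8.200e-03  6.936e-01] turn [ 0.0001 -0.0001  0.0004]
0.85 [-150. -342.   52.] [[-173.9 -397.4]
 [-116.3 -297.1]]
0.76 [-151. -163.   52.] [[-173.6 -217. ]
 [-115.9 -117.8]]
0.75 [ -36. -142.   52.] [[ -54.4 -198.5]
 [ -12.6  -88.1]]
0.62 [ 154. -131.   52.] [[ 147.2 -135.7]
 [ 161.2 -121.1]]
```

View pics/w3.png

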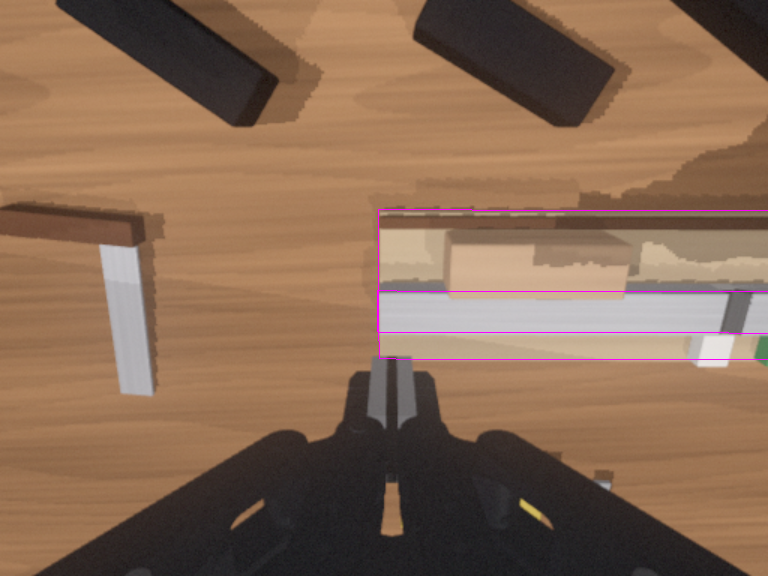

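The pale block in the channel at (540,265) spans rail y −198 to −88. The fingers at (390,390) are behind it and everything nearby is clear. Lowering.

Emit:
send_rows(steps=[0,0,0.08,0,0,0,1,0,0,0.22,0,0,0,1,0,0,0.38,0,0,0,1,0,0,0.54,0,0,0,1,0,0,0.64,0,0,0,1,0,0,0.69,0,0,0,1,0,0,0.695,0,0,0,1,0,0.02,0.695,0,0,0,1,0,0.04,0.695,0,0,0,1,0,0.06,0.695,0,0,0,1,0,0.07,0.695,0,0,0,1,0,0.08,0.695,0,0,0,1])

```text
time_s: 10.93
tool_pos: [483.4, -184.6, 42.8]
tool_rot: [[-0.999, 0.041, 0.001], [0.041, 0.999, -0.001], [-0.001, -0.001, -1.0]]
ft_force: [-0.6, 0.1, -0.2]
finger_gap: 0.1
```

Emit:
send_rows(steps=[0,0.01,0,0,0,0,1,0,0.02,0,0,0,0,1,0,0.04,0,0,0,0,1,0,0.06,0,0,0,0,1,0,0.08,0,0,0,0,1,0,0.1,0,0,0,0,1,0,0.12,0,0,0,0,1,0,0.14,0,0,0,0,1,0,0.16,0,0,0,0,1,0,0.18,0,0,0,0,1,0,0.19,0,0,0,0,1,0,0.2,0,0,0,0,1])

```text
time_s: 11.93
tool_pos: [484.7, -144.6, 42.0]
tool_rot: [[-0.999, 0.041, 0.0], [0.041, 0.999, -0.0], [-0.0, -0.0, -1.0]]
ft_force: [-0.4, -1.6, 2.5]
finger_gap: -0.3
```

```bash
cat > bl.py <<'E'
from wr import *
s=manip.get_obs();print("tcp",R2(s["tool_pos"]).round(1),"F",s["ft_force"].round(1))
for n in("top","wrist"):
    im=wrist() if n=="wrist" else manip.get_image(n)
    for r in manip.regions_of("block",im)[:5]:
        q=R2(ray(im,r["location"],52))
        if abs(q[0]+30)<22: R=np.array([R2(ray(im,x,52)) for x in np.argwhere(r["mask"])[:,::-1]]);print(n,round(r["conf"],2),np.percentile(R,[1,99],axis=0)[:,:2].round(1))
E
python3 bl.py
```

```text
tcp [ -30.1 -175.6   42. ] F [-0.4 -1.6  2.5]
top 0.54 [[ -51.6 -109.7]
 [ -16.5  -56. ]]
top 0.27 [[ -66.9 -479.6]
 [  74.4 -399.2]]
wrist 0.59 [[ -61.1 -162.8]
 [ -12.8  -55.1]]
```

Emit:
send_rows(steps=[0,0.01,0,0,0,0,1,0,0.03,0,0,0,0,1,0,0.055,0,0,0,0,1,0,0.08,0,0,0,0,1,0,0.105,0,0,0,0,1,0,0.13,0,0,0,0,1,0,0.155,0,0,0,0,1,0,0.18,0,0,0,0,1,0,0.205,0,0,0,0,1,0,0.23,0,0,0,0,1,0,0.25,0,0,0,0,1,0,0.26,0,0,0,0,1])

```text
time_s: 13.13
tool_pos: [486.8, -92.4, 42.0]
tool_rot: [[-0.999, 0.041, -0.0], [0.041, 0.999, 0.0], [0.0, 0.0, -1.0]]
ft_force: [-1.1, -0.4, 0.7]
finger_gap: -0.0
```

Emit:
send_rows(steps=[0,0.02,0,0,0,0,1,0,0.04,0,0,0,0,1,0,0.065,0,0,0,0,1,0,0.09,0,0,0,0,1,0,0.115,0,0,0,0,1,0,0.14,0,0,0,0,1,0,0.16,0,0,0,0,1,0,0.18,0,0,0,0,1,0,0.195,0,0,0,0,1,0,0.21,0,0,0,0,1,0,0.22,0,0,0,0,1,0,0.225,0,0,0,0,1])

```text
time_s: 14.13
tool_pos: [488.7, -47.7, 42.0]
tool_rot: [[-0.999, 0.041, -0.0], [0.041, 0.999, 0.0], [0.0, 0.0, -1.0]]
ft_force: [-0.5, -1.1, 0.7]
finger_gap: -0.1
```

```bash
python3 bl.py; python3 kn.py
```

```text
tcp [-30.4 -78.6  42. ] F [-0.5 -1.1  0.7]
top 0.65 [[-51.    5.7]
 [-15.6  43.2]]
wrist 0.88 [[-61.1 -66.1]
 [-12.9  41.7]]
tcp [-30.4 -78.9  42. ] F [ 0.4 -0.3 -0.3]
top knob 9 [  2.9 100.3  67. ]
scene knob 24 [ 11.9 104.9  67. ]
```

Emit:
send_rows(steps=[0,0.012,0,0,0,0,1,0,0.027,0,0,0,0,1,0,0.042,0,0,0,0,1,0,0.057,0,0,0,0,1,0,0.072,0,0,0,0,1,0,0.087,0,0,0,0,1,0,0.1,0,0,0,0,1,0,0.112,0,0,0,0,1,0,0.122,0,0,0,0,1,0,0.132,0,0,0,0,1,0,0.14,0,0,0,0,1,0,0.145,0,0,0,0,1])

```text
time_s: 15.48
tool_pos: [489.8, -18.8, 42.0]
tool_rot: [[-0.999, 0.041, 0.0], [0.041, 0.999, 0.0], [-0.0, 0.0, -1.0]]
ft_force: [1.1, -1.2, 0.3]
finger_gap: 0.1
```

```bash
python3 bl.py; python3 - <<'E'
from wr import *
im=wrist();overlay(im,"pics/w4.png",1.5)
E
```

```text
tcp [-30.5 -49.7  42. ] F [ 1.1 -1.2  0.3]
top 0.56 [[-51.7  42.4]
 [-14.3  70.2]]
top 0.4 [[-50.6  79.3]
 [ 17.5 121.3]]
wrist 0.97 [[-60.9 -36.8]
 [-13.1  70.6]]
```

View pics/w4.png

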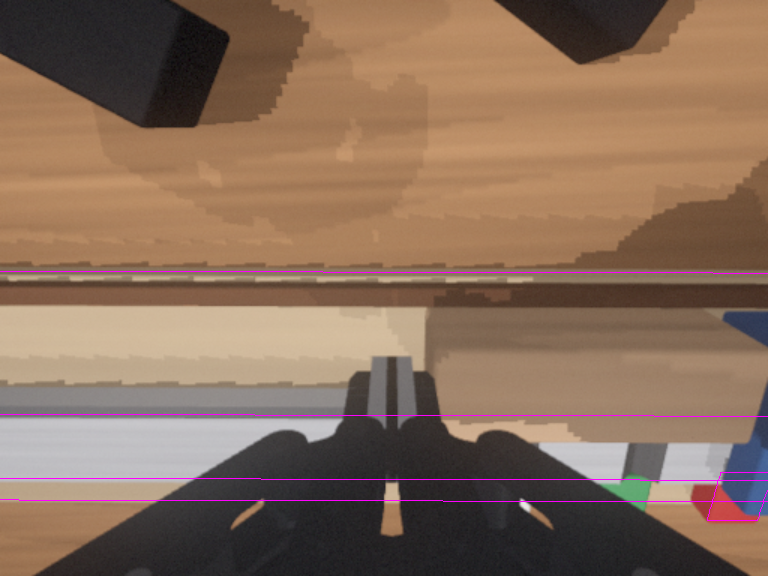

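The finger at (390,390) sits behind the block's back at (427,375), and the block's front is about 9 mm short of the stop. I'm creeping now.

Emit:
send_rows(steps=[0,0.003,0,0,0,0,1,0,0.006,0,0,0,0,1,0,0.009,0,0,0,0,1,0,0.012,0,0,0,0,1,0,0.015,0,0,0,0,1,0,0.018,0,0,0,0,1,0,0.021,0,0,0,0,1,0,0.024,0,0,0,0,1,0,0.027,0,0,0,0,1,0,0.03,0,0,0,0,1])

```text
time_s: 16.57
tool_pos: [490.0, -12.9, 42.0]
tool_rot: [[-0.999, 0.041, -0.0], [0.041, 0.999, -0.0], [0.0, -0.0, -1.0]]
ft_force: [0.2, -1.0, 0.5]
finger_gap: -0.2
```

```bash
python3 bl.py; python3 kn.py
```

```text
tcp [-30.5 -43.8  42. ] F [ 0.2 -1.   0.5]
top 0.73 [[-51.2  78.7]
 [ 17.7 122.5]]
top 0.53 [[-52.3  49.6]
 [-14.5  80.3]]
wrist 0.79 [[-60.9 -31.1]
 [-12.9  76.6]]
tcp [-30.5 -43.8  42. ] F [0.7 0.1 0.9]
top knob 10 [ 2.8 99.7 67. ]
scene knob 26 [ 11.3 104.5  67. ]
```

Not in contact yet. Next is 2 mm in 0.25 mm steps.

Emit:
send_rows(steps=[0,0.0015,0,0,0,0,1,0,0.003,0,0,0,0,1,0,0.0045,0,0,0,0,1,0,0.006,0,0,0,0,1,0,0.0075,0,0,0,0,1,0,0.009,0,0,0,0,1,0,0.0095,0,0,0,0,1])

```text
time_s: 17.5
tool_pos: [490.3, -11.5, 42.0]
tool_rot: [[-0.999, 0.041, 0.0], [0.041, 0.999, -0.001], [-0.0, -0.001, -1.0]]
ft_force: [0.2, -6.8, -0.2]
finger_gap: 0.2
```

Emit:
send_rows(steps=[0,0.001,0,0,0,0,1,0,0.002,0,0,0,0,1,0,0.003,0,0,0,0,1])

```text
time_s: 17.75
tool_pos: [490.3, -11.1, 42.1]
tool_rot: [[-0.999, 0.041, 0.0], [0.041, 0.999, -0.001], [-0.0, -0.001, -1.0]]
ft_force: [-0.0, -10.2, 0.3]
finger_gap: 0.1
```

Contact: the force rose to 10 N, which includes about 1 N of block friction. I'm backing off and checking that the stop held.

Emit:
send_rows(steps=[0,-0.005,0,0,0,0,1,0,-0.01,0,0,0,0,1,0,-0.03,0,0,0,0,1,0,-0.07,0,0,0,0,1,0,-0.12,0,0,0,0,1,0,-0.15,-0.05,0,0,0,1,0,-0.15,-0.2,0,0,0,1,0,-0.15,-0.35,0,0,0,1,0,-0.15,-0.5,0,0,0,1,0,-0.15,-0.62,0,0,0,1,0,-0.15,-0.69,0,0,0,1,0,-0.15,-0.7,0,0,0,1])

```text
time_s: 18.75
tool_pos: [490.1, -41.3, 185.3]
tool_rot: [[-0.999, 0.042, 0.005], [0.042, 0.999, -0.001], [-0.005, -0.001, -1.0]]
ft_force: [-0.3, -0.7, 0.8]
finger_gap: -0.2
```

Emit:
send_rows(steps=[0,0.06,0,0,0,0,1,0,0.15,0,0,0,0,1,0,0.3,0,0,0,0,1,0,0.45,0,0,0,0,1,0,0.58,0,0,0,0,1,0,0.67,0,0,0,0,1,0,0.7,0,0,0,0,1,0,0.7,0,0,0,0,1])

```text
time_s: 19.42
tool_pos: [494.0, 100.6, 180.9]
tool_rot: [[-0.999, 0.039, -0.002], [0.039, 0.999, -0.0], [0.002, -0.0, -1.0]]
ft_force: [-0.6, -0.3, 0.4]
finger_gap: -0.1
```

```bash
python3 bl.py; python3 kn.py; python3 - <<'E'
from wr import *
im=wrist();overlay(im,"pics/w5.png",1)
o=cv2.imread("pics/w5.png")
sc=manip.get_image("scene")["frame"][170:250,230:350]
c=im["frame"][130:260,100:400]
cv2.imwrite("pics/v6.png",np.vstack([cv2.resize(c,(690,299),interpolation=2),cv2.resize(sc,(690,300)if 0 else(450,300),interpolation=2) if 0 else cv2.copyMakeBorder(cv2.resize(sc,(450,300),interpolation=2),0,0,0,240,0)]))
E
```

```text
tcp [-31.4  69.8 180.9] F [-0.6 -0.3  0.4]
top 0.64 [[-52.2 -25.8]
 [-14.8  25.2]]
wrist 0.62 [[-54.4 -27.5]
 [-12.3  78.9]]
tcp [-30.8  67.8 181.7] F [0.  0.6 0.7]
scene knob 24 [ 11.9 104.9  67. ]
```

View pics/v6.png

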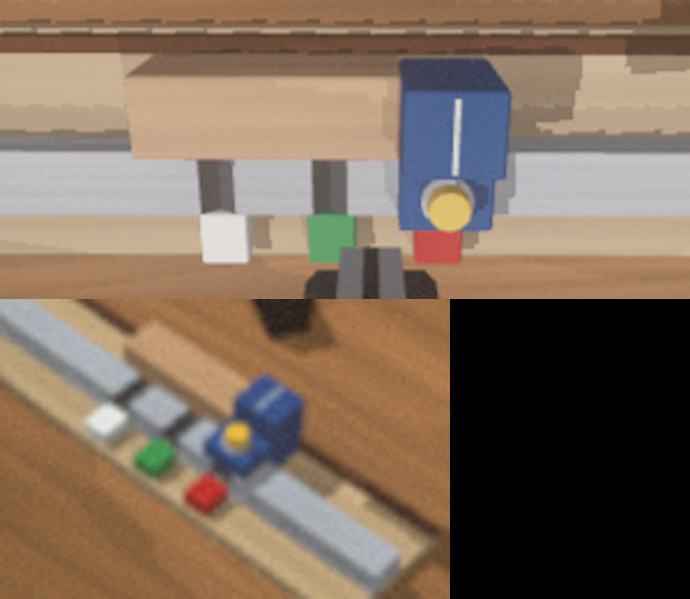

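The view shows the block's end flush with the stop face at (400,130), with no gap visible. The stop is level with the red tag at (438,245), and the knob reading is unchanged at (11.9, 104.9), so the pin is still seated. Handing in.

```bash
python3 -c "
from bench import manip
s=manip.get_obs();print(s['time_s'],s['ft_force'].round(1));print(manip.job_done())"
```

```text
19.8667 [-0.3 -0.4 -0.4]
the job is handed in; nothing more can be done
None
```

I pushed the blue stop into the notch beside the red tag (the first one it reached), then slid the pale block up against it. The job was handed in at about 20 s of the 61 s allowed, and no verdict was reported.

- **Stop:** The push force fell to zero as the pin dropped. In the last wrist picture the stop is level with the red tag. The scene-camera knob reading is the same before and after the block push (rail x 11.9, y 104.9 in both), so the pin stayed in. That reading is offset because the code assumes the knob's raised height; corrected for the drop, y is about 101.
- **Block:** The last picture shows no gap at the stop face. The network put the block's end at y = 78.9, against 80 for the stop face, but it has read about 1 mm short.
- **Contact force:** The final nudge was firmer than I wanted. It peaked at about 10 N, including about 1 N of block friction, which is close to the release force of about 10 N.
- **Other checks:** The arm was raised clear, with force readings near zero. The jar, chisel and try square were not touched.

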